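# Put the branding stamps back in their own rests

## Robot

A 6-joint arm with a two-finger parallel gripper is mounted at the origin on the work surface. World frame = base frame: x ahead of the robot, y to its left, z up, the work surface at z = 0. Lengths are in mm, angles in rad, forces in N, time in s.
With the tool pointing down it reaches from about 275 to 825 mm from the base axis. Payload 5.2 kg.
Tool frame: the origin (TCP) lies at the very end of the fingers, on their centre line; the grasp point (between the pads) lies 19 mm behind it; z points along the fingers, y is the line along which they close (so a half turn about z gives the same grasp; the last joint's range is limited). The gripper opens to 93 mm and grips with 3 to 60 N. Pads are 15 mm wide; open, the fingers measure 128 mm over their backs; the gripper's body (75 mm by 188 mm) begins 65 mm behind the grasp point.
Start: joints at [0.97, 0.259, 1.535, -0, 1.348, -0.203], TCP at [213.044, 507.067, 218.653] pointing down, gripper open.
Joint ranges: [-3.14, 3.14], [-0.91, 2.08], [0.19, 2.58], [-1.22, 4.36], [0.22, 2.71], [-3.12, 3.12]. Speed limits (rad/s): [2.57, 2.57, 3.14, 3.14, 3.14, 3.14].

## Interface

Orientations are given as [roll, pitch, yaw] about the fixed x, y, z axes, in that order (R = Rz(yaw) Ry(pitch) Rx(roll)).
In Python, from bench import robot gives the robot as it stands. The module is installed in compiled form; this text tells all that it offers. Calls block until the motion is done:
- robot.move_ptp(position, orientation): joint-space move of the TCP to a pose.
- robot.move_linear(position, ori=None, speed=150, f_stop=None): straight line of the TCP; ori=None keeps the orientation; speed is the mean speed in mm/s. With f_stop (N) it stops when the force on the tool has changed by that much, and returns True; else False.
- robot.move_j(angles): joint-space move.
- robot.move_gripper(opening): opening from 0.0 (shut) to 1.0 (fully open); the grip force is fixed at half the most; returns when the fingers have stopped.
- robot.sleep(seconds).
- robot.inverse_kinematics(position, orientation): joint angles nearest the present ones, or None.
- robot.get_image(name): name is "scene" or "top" or "wrist"; returns a dict with "img" (480x640x3 uint8, blue, green, red), "fovy" (degrees; the focal length in pixels is half the picture's height over the tangent of half this angle, whatever the lens; pixels are square), "cx", "cy" (the principal point, pixels), "eye" and "orientation" of the camera in the world. Camera axes: x right, y down, z forward; pixel columns grow to the right and rows downward; lengths in mm; the calibration is good to about 2 mm. A picture is of the moment at which its call begins. There is no depth.
A pose or a line that the arm cannot do raises robot.MotionError and nothing moves.
- robot.hand_in(): hands the job in; it is judged then, once.
Readings, each from a call of its own:
- robot.current_t(): time.
- robot.current_qpos(): joint angles.
- robot.current_joint_vel(): joint speeds.
- robot.current_joint_efforts(): joint torques, N m.
- robot.current_tcp_pos(): TCP position.
- robot.current_eef_rot(): TCP orientation.
- robot.current_contact_force(): force on the tool from outside, world axes, zero at the start.
- robot.current_ft_torque(): the same for the moment, N m.
- robot.current_gripper_width(): opening from 0.0 (shut) to 1.0 (fully open).
- robot.current_finger_force(): force on a finger pad.
Only numpy, scipy, OpenCV 4.12 (cv2) and the standard library are available. Lean on these libraries where they do the work, as an engineer would, in place of code of your own. Each camera call takes 0.05 s, during which the arm holds its last target. There are 200 camera calls.

## Task

The three branding stamps have been put back in each other's rests. Stand each one upright in the rest whose rim has the colour of its cap, using the empty white rest to park a stamp on the way and leaving that rest empty at the end. Set the stamps down gently, never drop one or put one down on the bench, and leave the cup, the phone and the plywood blank where they are.

Things in the scene. Friction and masses are not known exactly. Their poses are not given: they have to be found in the camera images.
- stamp_red: Branding stamp, loose, upright, 88 mm tall, 0.17 to 0.35 kg, round about its z axis: brass die 40 mm in diameter and 16 mm high at the foot, steel neck 20 mm in diameter up to 24 mm, then a straight handle 28 mm in diameter up to the top, wood with its top 26 mm painted red. Origin: centre of the underside, z up. Starts in a rest that is not its own.
- stamp_blue: Branding stamp, loose, upright, 88 mm tall, 0.17 to 0.35 kg, round about its z axis: brass die 40 mm in diameter and 16 mm high at the foot, steel neck 20 mm in diameter up to 24 mm, then a straight handle 28 mm in diameter up to the top, wood with its top 26 mm painted blue. Origin: centre of the underside, z up. Starts in a rest that is not its own.
- stamp_green: Branding stamp, loose, upright, 88 mm tall, 0.17 to 0.35 kg, round about its z axis: brass die 40 mm in diameter and 16 mm high at the foot, steel neck 20 mm in diameter up to 24 mm, then a straight handle 28 mm in diameter up to the top, wood with its top 26 mm painted green. Origin: centre of the underside, z up. Starts in a rest that is not its own.
- rest_red: Round dark wood rest fixed to the bench, 90 mm in diameter and 10 mm thick, with a red rim on it (outer diameter 76 mm, inner 64 mm, top at 20 mm). A stamp stands inside the rim on the floor 10 mm above the origin, with 12 mm of play all round. Origin: centre of the underside, at bench height, z up. Home of the red stamp; another stamp stands in it at the start.
- rest_blue: Round dark wood rest fixed to the bench, 90 mm in diameter and 10 mm thick, with a blue rim on it (outer diameter 76 mm, inner 64 mm, top at 20 mm). A stamp stands inside the rim on the floor 10 mm above the origin, with 12 mm of play all round. Origin: centre of the underside, at bench height, z up. Home of the blue stamp; another stamp stands in it at the start.
- rest_green: Round dark wood rest fixed to the bench, 90 mm in diameter and 10 mm thick, with a green rim on it (outer diameter 76 mm, inner 64 mm, top at 20 mm). A stamp stands inside the rim on the floor 10 mm above the origin, with 12 mm of play all round. Origin: centre of the underside, at bench height, z up. Home of the green stamp; another stamp stands in it at the start.
- rest_spare: Round dark wood rest fixed to the bench, 90 mm in diameter and 10 mm thick, with a white rim on it (outer diameter 76 mm, inner 64 mm, top at 20 mm). A stamp stands inside the rim on the floor 10 mm above the origin, with 12 mm of play all round. Origin: centre of the underside, at bench height, z up. The spare: empty at the start.
- cup: White open cup, loose, 68 mm in diameter at the rim, 85 mm tall, 60 g. Origin: centre of the underside, z up. Not part of the job.
- phone: Black mobile phone lying flat, loose, 148 (x) by 72 (y) by 9 mm. Origin: centre of the underside. Not part of the job.
- blank: Pale plywood blank lying flat, loose, 150 (x) by 62 (y) by 18 mm. Origin: centre of the underside. Not part of the job.
There are look-alikes about, which are no part of the job. Leave any turquoise look-alike of the stamp_red alone.

How it is judged (in metres and radians):
On the way:
1. one of the stamps is parked in the white spare rest and let go (((horizontal distance between stamp_red and rest_spare below 0.014 m and z of stamp_red in the frame of rest_spare between 0.006 and 0.0135 m and angle between stamp_red's own z axis and vertical below 0.08 rad and contact force between the fingers and stamp_red below 0.05 N) or (horizontal distance between stamp_blue and rest_spare below 0.014 m and z of stamp_blue in the frame of rest_spare between 0.006 and 0.0135 m and angle between stamp_blue's own z axis and vertical below 0.08 rad and contact force between the fingers and stamp_blue below 0.05 N) or (horizontal distance between stamp_green and rest_spare below 0.014 m and z of stamp_green in the frame of rest_spare between 0.006 and 0.0135 m and angle between stamp_green's own z axis and vertical below 0.08 rad and contact force between the fingers and stamp_green below 0.05 N))), for 0.2 s.
At the end, for the whole second after the job is handed in: each stamp stands in the rest of its own colour: within 14 mm of the rest's centre, its underside 6 to 13.5 mm above the rest's underside (standing on the floor of the rest), upright within 0.08 rad, let go and at rest (under 0.02 m/s); the white rest is thereby empty (horizontal distance between stamp_red and rest_red below 0.014 m and z of stamp_red in the frame of rest_red between 0.006 and 0.0135 m and angle between each of stamp_red, stamp_blue, stamp_green's own z axis and vertical below 0.08 rad and linear speed of each of stamp_red, stamp_blue, stamp_green below 0.02 m/s and contact force between the fingers and stamp_red below 0.05 N and horizontal distance between stamp_blue and rest_blue below 0.014 m and z of stamp_blue in the frame of rest_blue between 0.006 and 0.0135 m and contact force between the fingers and stamp_blue below 0.05 N and horizontal distance between stamp_green and rest_green below 0.014 m and z of stamp_green in the frame of rest_green between 0.006 and 0.0135 m and contact force between the fingers and stamp_green below 0.05 N); the robot touches nothing.
It fails at once if a stamp is put down on the bench (its underside less than 5 mm above it) (height (world z) of any of stamp_red, stamp_blue, stamp_green below 0.005 m).
It fails at once if a stamp is dropped or knocked over (moves faster than 0.6 m/s while not held, a fall of about 18 mm) ((linear speed of stamp_red above 0.6 m/s and contact force between the fingers and stamp_red below 0.05 N) or (linear speed of stamp_blue above 0.6 m/s and contact force between the fingers and stamp_blue below 0.05 N) or (linear speed of stamp_green above 0.6 m/s and contact force between the fingers and stamp_green below 0.05 N)).
It fails at once if the cup, the phone or the plywood blank is shifted by more than 25 mm (distance of any of cup, phone, blank from where it was at the start of the episode above 0.025 m).
It also fails if it takes over 109 s, if anything falls off the work surface, if the arm or the gripper's body presses on something with over 40 N, if the wrist force passes 120 N, or if a joint passes its speed limit or range.

## Working session

There is one attempt and no reset: what is moved stays moved. The work goes in short steps, each a Python script; the robot and the scene stay as the last script left them, time stands still between calls to the robot, and variables do not carry over. Pictures are saved under pics/ and viewed, at most 14 in all, crops included, and the job is handed in when it is done.

```bash
mkdir -p pics; python3 - <<'E'
from bench import robot
import cv2
for n in("scene","top","wrist"):
    d=robot.get_image(n);cv2.imwrite(f"pics/{n}0.png",d["img"]);print(n,{k:v for k,v in d.items() if k!="img"})
print(robot.current_t(),robot.current_eef_rot())
E
```

```text
scene {'fovy': 43.1600589370949, 'cx': 318.4911404068825, 'cy': 243.33976561422767, 'eye': array([1196.378565  , -462.32077234,  850.14229487]), 'orientation': array([-2.3643399 ,  0.01661377,  0.87725658])}
top {'fovy': 45.21192955164184, 'cx': 327.68901854050245, 'cy': 244.14529601407918, 'eye': array([ 467.03705166,   36.18101361, 1337.59929129]), 'orientation': array([-3.07398721e+00,  1.49163676e-04, -1.56370475e+00])}
wrist {'fovy': 65.71069511103204, 'cx': 326.52143074936106, 'cy': 238.42427750283989, 'eye': array([141.45681187, 537.40938414, 384.36050098]), 'orientation': array([2.86439004, 0.0033452 , 1.17265513])}
0.15 [-3.14020693e+00 -2.73567704e-04  2.74379868e+00]
```

View pics/scene0.png

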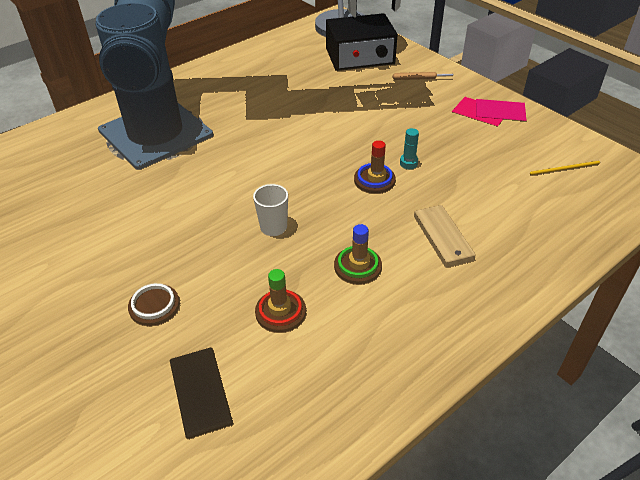

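View pics/top0.png

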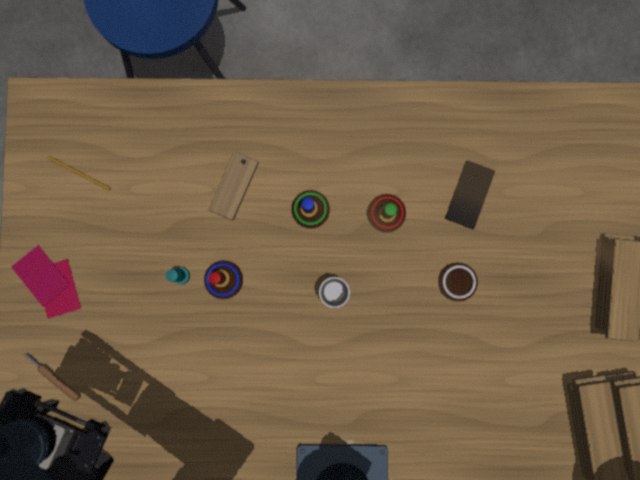

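The scene shows green stamp in red rest (280,305), blue in green rest (358,262), red in blue rest (375,175), and the spare empty at (153,303). The turquoise look-alike stands at (410,150), next to the red stamp. In the top view the same things are at (388,212), (310,208), (222,279), (458,281) and (177,275).

```bash
cat > h.py <<'E'
import cv2, numpy as np
from scipy.spatial.transform import Rotation as R
from bench import robot
HUE={"red":[(0,8),(172,180)],"green":[(50,72)],"blue":[(112,128)],"teal":[(82,98)]}
def mask(img,c):
    h=cv2.cvtColor(img,cv2.COLOR_BGR2HSV)
    if c=="white": return cv2.inRange(h,(0,0,150),(180,50,255))
    return sum(cv2.inRange(h,(a,120,40),(b,255,255)) for a,b in HUE[c])
def blobs(d,c,near=None,r=45,amin=12):
    m=mask(d["img"],c)
    if near is not None:
        w=np.zeros_like(m);cv2.circle(w,tuple(map(int,near)),r,255,-1);m&=w
    n,l,s,ce=cv2.connectedComponentsWithStats(m)
    return [dict(n=int(s[i,4]),box=s[i,:4].tolist(),c=ce[i].round(1).tolist(),px=np.argwhere(l==i)[:,::-1]) for i in range(1,n) if s[i,4]>=amin]
def ray(d,p):
    f=d["img"].shape[0]/2/np.tan(np.radians(d["fovy"])/2)
    v=R.from_euler("xyz",d["orientation"]).apply([(p[0]-d["cx"])/f,(p[1]-d["cy"])/f,1])
    return np.array(d["eye"]),v/np.linalg.norm(v)
def tri(*ob):
    A=0;b=0;rs=[ray(d,p) for d,p in ob]
    for e,v in rs: P=np.eye(3)-np.outer(v,v);A=A+P;b=b+P@e
    x=np.linalg.solve(A,b)
    return x,max(np.linalg.norm(np.cross(x-e,v)) for e,v in rs)
def atz(d,p,z):
    e,v=ray(d,p);return e+v*(z-e[2])/v[2]
E
python3 - <<'E'
from h import *
for n,pts in dict(scene=dict(red=[(280,295),(375,165)],green=[(280,295),(358,255)],blue=[(358,255),(375,165)],teal=[(410,150)],white=[(153,303)]),
  top=dict(red=[(388,212),(222,279)],green=[(388,212),(310,208)],blue=[(310,208),(222,279)],teal=[(177,275)],white=[(458,281)])).items():
    d=robot.get_image(n)
    for c,ps in pts.items():
        for p in ps:
            for b in blobs(d,c,p,40 if n=="scene" else 28):
                hull=cv2.convexHull(b["px"].astype(np.int32)); e=cv2.fitEllipse(hull) if len(hull)>5 else None
                print(n,c,p,b["n"],b["box"],b["c"],np.round(e[0]+e[1],1) if e else "")
E
```

```text
scene red (280, 295) 452 [258, 290, 44, 36] [280.3, 310.1] [279.7 307.   36.4  43.6]
scene red (375, 165) 198 [372, 141, 14, 17] [378.0, 148.5] [378.1 148.4  15.9  17.3]
scene green (280, 295) 165 [268, 269, 17, 19] [275.5, 275.5] [275.1 277.5  14.7  19.9]
scene green (358, 255) 250 [338, 246, 40, 29] [357.3, 262.1] [357.2 260.3  30.4  40.4]
scene blue (358, 255) 251 [353, 224, 15, 20] [360.0, 233.5] [360.  233.5  16.8  19.4]
scene blue (375, 165) 285 [358, 163, 35, 25] [373.9, 177.2] [374.4 174.9  24.7  35.5]
scene teal (410, 150) 350 [400, 129, 18, 40] [409.7, 146.4] [410.  148.4  22.3  41.3]
scene white (153, 303) 306 [131, 283, 43, 34] [151.6, 299.9] [151.6 299.5  31.6  43.8]
top red (388, 212) 394 [371, 195, 34, 35] [388.2, 211.2] [387.3 211.9  33.7  34.3]
top red (222, 279) 15 [227, 269, 8, 8] [231.0, 272.8] [230.6 272.6   3.1  10. ]
top red (222, 279) 154 [209, 271, 15, 16] [215.4, 277.9] [215.7 278.7  13.5  16.1]
top green (388, 212) 117 [385, 203, 12, 13] [390.3, 209.1] [390.3 209.   11.7  12.1]
top green (310, 208) 277 [294, 192, 33, 33] [309.2, 208.6] [309.8 208.4  32.6  32.8]
top blue (310, 208) 145 [301, 197, 13, 14] [307.4, 203.5] [307.4 203.6  13.   13.6]
top blue (222, 279) 349 [206, 263, 34, 34] [222.8, 279.3] [222.2 279.3  33.7  34.3]
top teal (177, 275) 255 [167, 268, 22, 15] [177.9, 275.1] [177.8 275.2  14.9  22.1]
```

```bash
python3 - <<'E'
from h import *
s=robot.get_image("scene");t=robot.get_image("top")
h=cv2.cvtColor(t["img"],cv2.COLOR_BGR2HSV)[255:310,430:490]
m=cv2.inRange(h,(0,0,110),(180,75,255)); ys,xs=np.nonzero(m); 
e=cv2.fitEllipse(cv2.convexHull(np.c_[xs,ys].astype(np.int32)));w=(e[0][0]+430,e[0][1]+255);print("white",len(xs),w,e[1])
O=dict(rim_red=((280,307),(387.5,211.9)),rim_green=((357.2,260.3),(309.8,208.4)),rim_blue=((374.4,174.9),(222.3,279.3)),rim_spare=((151.6,299.5),w),
 cap_green=((276.5,277),(390.3,209)),cap_blue=((360.5,233),(307.4,203.5)),cap_red=((378,148.5),(215.5,278.2)),teal=((409.7,147),(177.8,275.2)))
for k,(a,b) in O.items():
    x,r=tri((s,a),(t,b));z=18 if k[0]=="r" else 90
    print(k,x.round(1),round(r,1),"scene/top at z",atz(s,a,z).round(1)[:2],atz(t,b,z).round(1)[:2])
print("cup",tri((s,(272,197)),(t,(334,291)))); print("phone/blank",atz(t,(470,195),9),atz(t,(234,185),18))
E
```

```text
white 267 (458.94193840026855, 281.4972858428955) (32.76970291137695, 33.3495979309082)
rim_red [632.4 -99.9  16.1] 0.6 scene/top at z [ 634.  -100.2] [ 631.8 -100.2]
rim_green [638.5  78.4  16.4] 0.5 scene/top at z [639.3  77. ] [638.6  78.8]
rim_blue [474.1 277.9  14.4] 0.1 scene/top at z [477.2 274.6] [474.2 277.3]
rim_spare [ 472.9 -263.5   18.5] 0.2 scene/top at z [ 472.4 -263.5] [ 473.  -263.4]
cap_green [629.1 -98.5  91.7] 0.3 scene/top at z [628.  -97.4] [629.2 -98.9]
cap_blue [640.2  81.7  87.2] 0.3 scene/top at z [642.1  79.5] [640.   81.8]
cap_red [476.4 280.3  84.8] 0.6 scene/top at z [481.6 275.8] [476.  278.9]
teal [483.  372.1  47.7] 0.8 scene/top at z [520.9 328.9] [481.9 360.5]
cup (array([450.65454225,  23.26981148,  80.63408756]), np.float64(0.8919055490320243))
phone/blank [ 673.786574  -292.8404534    9.       ] [691.82855633 254.47012758  18.        ]
```

Heights agree with the text: rims come out at 14–18 mm and cap middles at 85–92 mm. Next I check the poses with IK, then hover over the green stamp to cross-check with the wrist camera from two places.

```bash
python3 - <<'E'
from h import *
P=dict(red=(632,-100),green=(638.5,78.5),blue=(474.2,277.5),spare=(473,-263.5))
for y in(np.pi/2,-np.pi/2):
    for k,p in P.items():
        for z in (39,180):
            q=robot.inverse_kinematics([*p,z],[np.pi,0,y]);print(k,z,None if q is None else np.round(q,2))
ori=[np.pi,0,np.pi/2]
obs={}
for i,(k,p) in enumerate([("green",(580,20)),("red",(620,-100)),("red",(590,-60))]):
    robot.move_ptp([*p,220],ori);d=robot.get_image("wrist");cv2.imwrite(f"pics/w{i}.png",d["img"])
    for c in("red","green","blue"):
        for b in blobs(d,c,amin=150):
            e=cv2.fitEllipse(cv2.convexHull(b["px"].astype(np.int32)))[0]
            print(i,c,b["n"],b["box"],"z19",atz(d,e,19).round(1)[:2],"z97",atz(d,e,97).round(1)[:2])
            obs[i,c,"cap" if b["n"]<cv2.contourArea(cv2.convexHull(b["px"].astype(np.int32)))*1.3 and b["n"]>.8*cv2.contourArea(cv2.convexHull(b["px"].astype(np.int32))) else "rim"]=(d,e)
for c in("red","green","blue"):
    for k in("cap","rim"):
        o=[v for q,v in obs.items() if q[1:]==(c,k)]
        if len(o)>1: print(c,k,*tri(*o))
print(robot.current_t())
E
```

```text
red 39 [-0.33  0.58  1.52  0.    1.05 -0.33]
red 180 [-0.33  0.44  1.36  0.    1.34 -0.33]
green 39 [-0.05  0.58  1.51 -0.    1.05 -0.05]
green 180 [-0.05  0.45  1.35  0.    1.34 -0.05]
blue 39 [ 0.33  0.44  1.76 -0.    0.94  0.33]
blue 180 [ 0.33  0.29  1.59 -0.    1.26  0.33]
spare 39 [-0.71  0.43  1.78  0.    0.93 -0.71]
spare 180 [-0.71  0.27  1.61  0.    1.25 -0.71]
red 39 [-0.33  0.58  1.52 -0.    1.05  2.81]
red 180 [-0.33  0.44  1.36 -0.    1.34  2.81]
green 39 [-0.05  0.58  1.51 -0.    1.05  3.09]
green 180 [-0.05  0.45  1.35 -0.    1.34  3.09]
blue 39 [ 0.33  0.44  1.76 -0.    0.94 -2.82]
blue 180 [ 0.33  0.29  1.59  0.    1.26 -2.82]
spare 39 [-0.71  0.43  1.78 -0.    0.93  2.43]
spare 180 [-0.71  0.27  1.61 -0.    1.25  2.43]
0 red 1246 [339, 284, 70, 65] z19 [629.2 -96.8] z97 [618.4 -55.4]
0 green 1537 [349, 113, 78, 81] z19 [636.9  79. ] z97 [624.6  83.1]
0 green 507 [363, 335, 32, 20] z19 [ 636.8 -139. ] z97 [624.5 -88.6]
0 blue 1145 [382, 137, 40, 37] z19 [651.2  77.2] z97 [635.8  81.7]
1 red 1447 [301, 172, 75, 75] z19 [629.5 -97.6] z97 [627.3 -81.7]
1 green 1205 [305, 0, 87, 61] z19 [637.1  79.2] z97 [633.2  57.5]
1 green 1003 [320, 208, 34, 38] z19 [ 628.2 -115.4] z97 [626.3 -95.7]
2 red 1298 [331, 214, 73, 71] z19 [629.6 -97.8] z97 [620.8 -72.9]
2 green 1583 [341, 20, 83, 91] z19 [637.2  78.4] z97 [626.8  66. ]
2 green 1002 [355, 256, 34, 38] z19 [ 635.7 -125.9] z97 [625.5 -95. ]
2 blue 1484 [375, 21, 42, 48] z19 [649.3  95. ] z97 [636.3  79.1]
red rim [629.65304152 -98.26763253  16.52384931] 0.42986047642172714
green cap [ 627.25098305 -100.69089428   79.48313886] 1.2347641284118662
green rim [637.04769116  78.83116594  19.21119551] 0.5143249353102971
blue cap [637.89849507  81.15119019  86.94110342] 0.08291595539030525
3.575
```

View pics/w1.png

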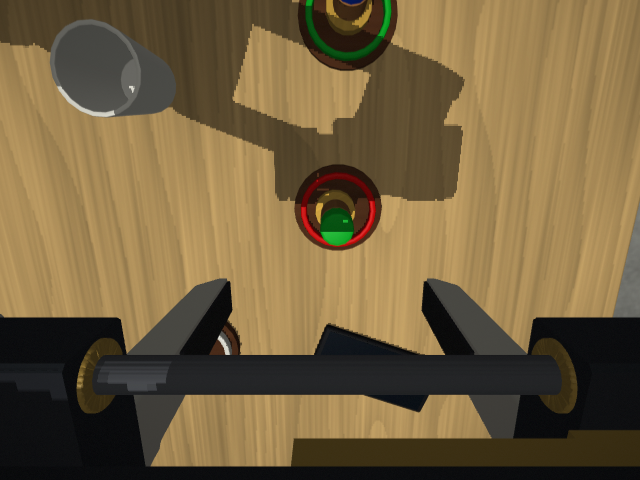

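The wrist camera picture shows the green stamp in the red rest at (337,220). Its two-view points agree with the other cameras to within 3 mm. Parking the green stamp now.

```bash
cat >> h.py <<'E'
ORI=[np.pi,0,np.pi/2]; ZG=39; ZT=165
def transfer(src,dst):
    robot.move_gripper(.75)
    robot.move_ptp([*src,ZT],ORI); robot.move_linear([*src,ZG],speed=80)
    robot.move_gripper(0); robot.sleep(.2)
    print("grip mm",93*robot.current_gripper_width(),"F",robot.current_finger_force())
    robot.move_linear([*src,ZG+25],speed=40); robot.move_linear([*src,ZT],speed=100)
    print("held mm",93*robot.current_gripper_width(),"F",robot.current_finger_force())
    robot.move_linear([*dst,ZT],speed=180); robot.sleep(.2)
    robot.move_linear([*dst,ZG+10],speed=80); robot.sleep(.3)
    hit=robot.move_linear([*dst,ZG-3],speed=12,f_stop=4)
    print("touch",hit,np.round(robot.current_tcp_pos(),1)); robot.sleep(.2)
    robot.move_gripper(.6); robot.sleep(.2)
    robot.move_linear([*robot.current_tcp_pos()[:2],ZT],speed=80)
    print("t",robot.current_t())
E
python3 - <<'E'
from h import *
transfer((627.5,-98),(472.5,-263))
d=robot.get_image("wrist");cv2.imwrite("pics/p1.png",d["img"])
E
```

```text
grip mm 27.820734554119365 F 30.00002682209015
held mm 27.496443528183004 F 29.999775141477585
touch True [ 472.4 -263.    39. ]
t 16.3
```

View pics/p1.png

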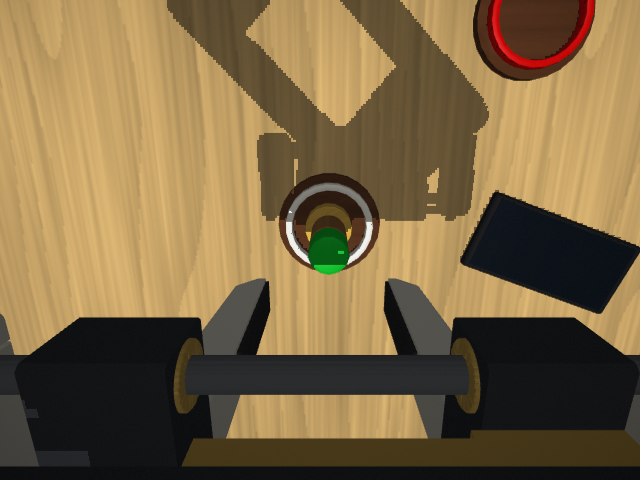

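The green stamp stands upright and centred in the white rest at (328,225), and the red rest is now empty. Next I refine the red stamp and blue rest from two wrist views, then move it.

```bash
cat > look.py <<'E'
from h import *
def look(xy,capc,rimc):
    O={}
    for dy in(-10,-50):
        robot.move_ptp([xy[0],xy[1]+dy,ZT+45],ORI);robot.sleep(.2);d=robot.get_image("wrist")
        for c,k in((capc,"cap"),(rimc,"rim")):
            b=[b for b in blobs(d,c,amin=150) if np.linalg.norm(atz(d,b["c"],50)[:2]-xy)<50]
            if not b: print("none",c,dy); continue
            b=max(b,key=lambda b:b["n"]);O.setdefault(k,[]).append((d,cv2.fitEllipse(cv2.convexHull(b["px"].astype(np.int32)))[0]))
    r={k:tri(*o) for k,o in O.items() if len(o)>1}
    print({k:(v[0].round(1),round(v[1],1)) for k,v in r.items()}); return r
E
python3 - <<'E'
from look import *
xy=np.array([476,279.])
r=look(xy,"red","blue")
c=r["cap"][0]
if "cap" in r and abs(c[2]-88)<14 and np.linalg.norm(c[:2]-xy)<7: transfer(tuple(c[:2]),(630.5,-98.5))
d=robot.get_image("wrist");cv2.imwrite("pics/p2.png",d["img"])
E
```

```text
{'cap': (array([474.9, 279.4,  83.6]), np.float64(0.0)), 'rim': (array([472.1, 277.8,  16.5]), np.float64(0.0))}
grip mm 27.554091820195918 F 30.000374168157578
held mm 27.66588803065801 F 29.99983236193657
touch True [630.4 -98.5  39.1]
t 32.6417
```

View pics/p2.png

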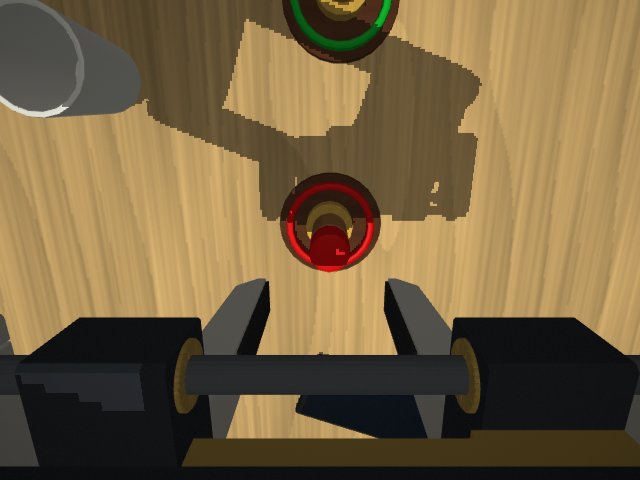

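The red stamp stands centred in the red rest at (330,222). Next blue goes to the blue rest, then green to the green rest.

```bash
python3 - <<'E'
from look import *
transfer((638.5,80.8),(473,277.8))
d=robot.get_image("wrist");cv2.imwrite("pics/p3.png",d["img"])
E
```

```text
grip mm 27.68972772842879 F 29.999171644449234
held mm 27.589218054168192 F 29.998591393232346
touch True [472.9 277.8  38.9]
t 45.825
```

View pics/p3.png

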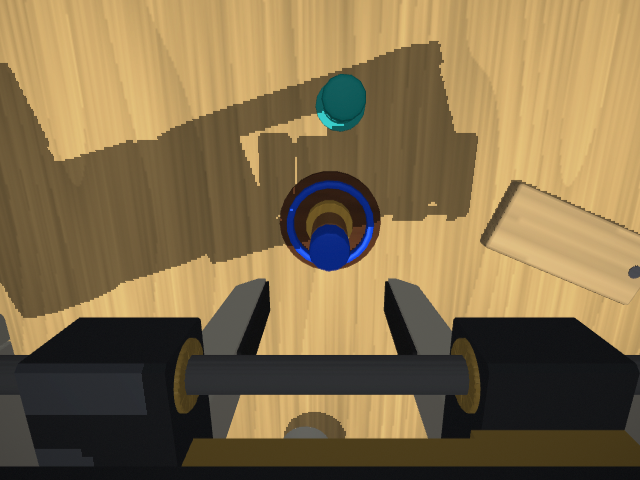

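The blue stamp stands centred in the blue rest at (330,220), and the turquoise one is untouched.

```bash
python3 - <<'E'
from look import *
transfer((472.4,-263),(637.4,78.8))
d=robot.get_image("wrist");cv2.imwrite("pics/p4.png",d["img"])
robot.move_ptp([330,60,260],ORI)
cv2.imwrite("pics/s4.png",robot.get_image("scene")["img"])
t=robot.get_image("top")
for c,p in(("red",(387,212)),("green",(310,208)),("blue",(222,279))):
    for b in blobs(t,c,p,28): print(c,b["n"],b["box"])
print(robot.current_t())
E
```

```text
grip mm 27.585282057509374 F 29.99996244907379
held mm 27.7988005119612 F 29.999783635139465
touch True [637.3  78.8  39. ]
t 60.875
red 548 [371, 195, 34, 35]
green 273 [294, 192, 33, 33]
green 132 [302, 198, 13, 14]
blue 516 [206, 263, 34, 34]
62.2417
```

View pics/p4.png

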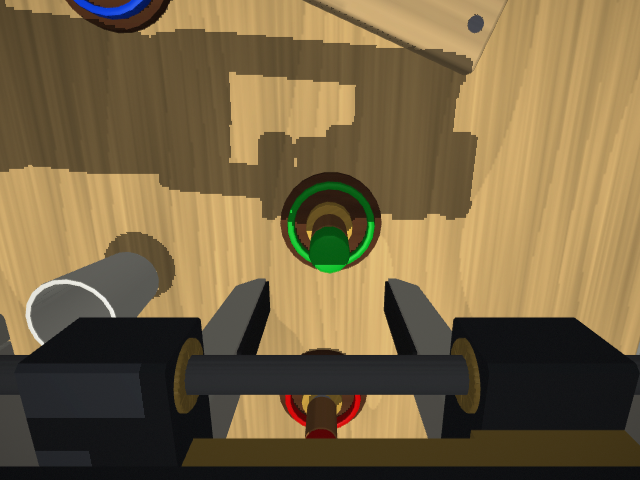

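View pics/s4.png

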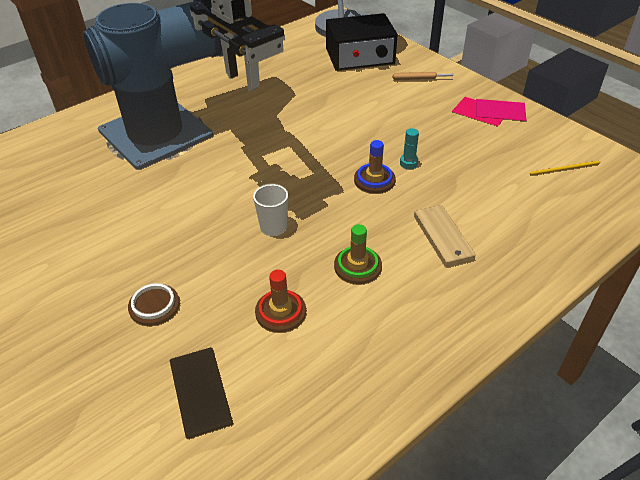

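The wrist view shows the green stamp centred in the green rest at (330,222). The scene view shows every stamp upright in its own rest, at (280,305), (358,260) and (375,175). The white rest at (153,303) is empty, and the cup, phone and blank look unmoved.

```bash
python3 -c "
from bench import robot
print(robot.hand_in())"
```

```text
the job is handed in; nothing more can be done
None
```

I handed the job in at about 62 s: the last pictures show each stamp upright in the rest of its own colour, the white rest empty, and the cup, phone and blank where they were; no verdict was returned.

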